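# Honey from the pull-out tray behind the mill and the tin

## Robot

A 6-joint arm with a two-finger parallel gripper is mounted at the origin on a cart in front of the work surface, level with it; the furniture and walls round the work are solid. World frame = base frame: x ahead of the robot, y to its left, z up, the work surface at z = 0. Lengths are in m, angles in degrees, forces in N, time in s.
With the tool pointing down it reaches from about 0.375 to 0.9 m from the base axis. Payload 3.1 kg.
Tool frame: the origin (TCP) lies on the centre line of the jaws, within the pads' length; the fingertips stand 8 mm ahead of it and the grasp point (between the pads) lies 11 mm behind it; z points along the fingers, y is the line along which they close (so a half turn about z gives the same grasp; the last joint's range is limited). The gripper opens to 87 mm and grips with 3 to 60 N. Pads are 19 mm wide; open, the fingers measure 117 mm over their backs; the gripper's body (75 mm by 190 mm) begins 51 mm behind the grasp point.
Start: joints at [-73.253, 30.224, 82.088, -0, 67.689, -10.227], TCP at [0.284, -0.557, 0.231] pointing down, gripper open.
Joint ranges: [-176.69, 176.69], [-43.24, 126.21], [12.49, 139.97], [-82, 262], [0, 151.66], [-163.58, 163.58]. Speed limits (degrees/s): [159.86, 159.86, 180, 180, 180, 180].

## Interface

Orientations are given as a 3x3 rotation matrix whose columns are the frame's x, y, z axes.
In Python, from rig import * gives the robot as it stands.
- The arm moves only by the tool step_arm, never from a script. Its argument "targets" is a list of rows, each a list of 5 numbers: the opening, from -1 (shut) to 1 (fully open), then the shift along the world's x, y, z normalised to -1 to 1, where 1 is 0.25 m, then the turn about the world's z normalised to -1 to 1, where 1 is 180 degrees. In form: [[fingers, x, y, z, turn], ...]. A call has 1 to 20 rows; each row is the pose to reach, as a shift and turn from the pose commanded when the call began, turning the shorter way round; what a row does not reach only later rows make up. A row lasts 1/10 s, in which the tool goes at most 50 mm and 8.59 degrees, less where a joint would pass 70% of its speed; a pose out of reach is approached as far as the arm can. A call with a number of a shift or a turn outside -1 to 1 is refused whole. A call with a gripper value outside its range is refused whole. The fingers move at their own pace and stop on an object; the grip force is fixed at half the most. Time passes only in rows, so rows that repeat a pose let the fingers close. It gives the time, the measured TCP pose, the force, the opening and the grip force at its end, in the units of the state.
- read_state(): the state, without advancing time (a new reading comes with each control period).
- capture(name): name is "side" or "top"; returns a dict with "color" (420x560x3 uint8, red, green, blue), "mtx" (3x3 intrinsics, pixels), "pose" (4x4, takes a point from camera to world coordinates). Camera axes: x right, y down, z forward; pixel columns grow to the right and rows downward; lengths in m; the calibration is good to about 2 mm. A picture is of the moment at which its call begins. There is no depth.
- hand_in(): hands the job in; it is judged then, once.
The state is a dict: "time_s": time; "joint_positions": joint angles; "qvel": joint speeds; "tau": joint torques, N m; "position": TCP position; "tcp_rot": TCP orientation; "force": force on the tool from outside, world axes, zero at the start; "moment": the same for the moment, N m; "opening": opening from 0.0 (shut) to 1.0 (fully open); "grasp_force": force on a finger pad.
Only numpy, scipy, OpenCV 4.12 (cv2) and the standard library are available. Lean on these libraries where they do the work, as an engineer would, in place of code of your own. Each camera call takes 0.05 s, during which the arm holds its last target. There are 200 camera calls.

## Task

Get the honey jar out of the white pull-out tray under the wire rack: the pepper mill and the food tin stand in the tray's way, so first stand both of them on the chopping board, then pull the tray fully out and stand the honey jar in the wooden saucer. Then push the tray fully home, with the shaker and the tea light still standing in it, and put the mill and the tin back, upright, each on the very spot where it stood at the start.

Things in the scene. Friction and masses are not known exactly. Their poses are not given: they have to be found in the camera images.
- mill: Pepper mill of turned wood, 58 mm diameter at the body, 150 mm tall, 0.18 kg; its head, 109 to 139 mm above the foot, is 50 mm across and is good to grip, with a 12 mm knob above. Origin at the centre of its foot, z up. Stands on the worktop in front of the tray.
- tin: Food tin, a plain cylinder 57 mm in diameter, 72 mm tall, about 0.2 kg. Origin at the centre of its base, z up. Stands on the worktop beside the mill, in front of the tray; the two may stand either way round.
- honey: Honey jar with a dark lid, 61 mm in diameter, 82 mm tall, about 0.3 kg; the body and the lid (71 to 82 mm up) are both round and about as wide. Origin at the centre of its base, z up. Stands in the tray, in any of its three places, seen through the wires of the rack from above.
- shaker: Cream shaker with a black top, 45 mm in diameter, 78 mm tall, loose, in the tray; it stays there. Origin at the centre of its base, z up.
- light: Tea light, a low round cup 38 mm in diameter and 15 mm tall, loose, in the tray; it stays there. Origin at the centre of its base, z up.
- rack: Two-tier rack, fixed to the worktop. Its wire deck is 140 mm deep (along its x), 262 mm wide (along its y), the tops of the wires 107 mm above the worktop, and covers the tray when that is shut. Origin on the worktop under the centre of the deck; its -x axis points out of the front, the way the tray is pulled, and z is up.
- tray (a joint): Slide of the white tray, m: 0 fully home, 0.14 fully out (along the rack's -x); moves with 1 to 2 N, stays where left. Tray 128 mm deep, 230 mm wide inside; floor 12 mm above the worktop, sides and back 36 mm high, front panel 62 mm high, its face at x = -75 mm of the rack when home. Fully out, the row of things in it stands about 70 mm in front of the deck's edge.
- tray_handle (a point): Middle of the tray's handle, a round dark bar of 10 mm diameter, level, 90 mm long along the rack's y, 82 mm above the worktop on two arms that rise from the panel, 45 mm in front of the panel's face (40 mm clear between them for a finger); at x = -120 mm of the rack when home. It moves with the tray; its axes are those of the rack.
- board: Dark wooden chopping board, fixed, 200 mm long along its x, 135 mm wide along its y, 14 mm thick. Origin at the centre of its underside, z up.
- saucer: Round wooden saucer, fixed, 98 mm across with a raised rim 13 mm high; its inner floor is 5 mm above the worktop and about 82 mm across at the floor, 88 mm at the rim. Origin at the centre of its underside, z up.
There are look-alikes about, which are no part of the job. What is shaped like the honey but blue or turquoise is not meant.

How it is judged (in metres and radians):
On the way, in this order (a step that is already met when the one before it is completed fails the run):
1. the pepper mill and the tin both stand on the chopping board, released (x of mill in the frame of board between -0.1 and 0.1 m and y of mill in the frame of board between -0.0675 and 0.0675 m and z of mill in the frame of board between 0.008 and 0.02 m and angle between each of mill, tin's own z axis and vertical below 0.1 rad and contact force between each of mill, tin and the fingers below 0.1 N and linear speed of each of mill, tin below 0.03 m/s and x of tin in the frame of board between -0.1 and 0.1 m and y of tin in the frame of board between -0.0675 and 0.0675 m and z of tin in the frame of board between 0.008 and 0.02 m), for 0.2 s.
2. the tray is pulled out (at least 125 mm of its 140) (all of step 1 and value of joint tray above 0.125 m), for 0.1 s.
3. the honey jar stands in the saucer, released (all of step 1 and horizontal distance between honey and saucer below 0.013 m and z of honey in the frame of saucer below 0.009 m and angle between honey's own z axis and vertical below 0.1 rad and contact force between honey and the fingers below 0.1 N and linear speed of honey below 0.03 m/s), for 0.2 s.
4. the tray is pushed home (within 6 mm), the mill and the tin still on the board (all of step 1 and value of joint tray below 0.006 m), for 0.1 s.
At the end, for the whole second after the job is handed in: The mill and the tin each stand upright within 15 mm of where they stood at the start; the honey jar stands upright inside the saucer's rim (within 13 mm of its centre); the tray is home within 6 mm with the shaker and the tea light standing in it; all is released and at rest (distance of each of mill, tin from where it was at the start of the episode below 0.015 m and angle between each of mill, tin, honey's own z axis and vertical below 0.1 rad and contact force between each of mill, tin, honey and the fingers below 0.1 N and linear speed of each of mill, tin, honey below 0.03 m/s and horizontal distance between honey and saucer below 0.013 m and z of honey in the frame of saucer below 0.009 m and value of joint tray below 0.006 m and x of shaker in the frame of rack between -0.07 and 0.07 m and y of shaker in the frame of rack between -0.12 and 0.12 m and height (world z) of shaker between 0.006 and 0.02 m and angle between each of shaker, light's own z axis and vertical below 0.15 rad and x of light in the frame of rack between -0.07 and 0.07 m and y of light in the frame of rack between -0.12 and 0.12 m and height (world z) of light between 0.006 and 0.02 m); the robot touches nothing.
It fails at once if the mill, the tin, the honey jar or the shaker is tipped by more than 45 degrees (angle between any of mill, tin, honey, shaker's own z axis and vertical above 0.785 rad).
It also fails if it takes over 144 s, if anything falls off the work surface, if the arm or the gripper's body presses on something with over 40 N, if the wrist force passes 120 N, or if a joint passes its speed limit or range.

## Working session

There is one attempt and no reset: what is moved stays moved. The work goes in short steps, Python scripts to look and compute and a tool call to move; the robot and the scene stay as the last step left them, time stands still between calls to the robot, and variables do not carry over. Pictures are saved under pics/ and viewed, at most 14 in all, crops included, and the job is handed in when it is done.

Besides the shell and the picture viewer there is one more tool, called after ">>>" as name(argument=value, ...) on one line, values as JSON. step_arm: Moves the arm, as the interface text tells. Scaled input: -1 to 1 covers 0.25 m each way for a shift and 180 degrees each way for a turn. Its arguments: {"type":"object","properties":{"targets":{"type":"array","items":{"type":"array","items":{"type":"number"}}}},"required":["targets"]}

```bash
mkdir -p pics
python3 - <<'E'
from rig import *
import cv2,numpy as np
for n in("side","top"):
    c=capture(n); cv2.imwrite(f"pics/{n}0.png",c["color"][:,:,::-1]); print(n,c["mtx"].tolist(),np.round(c["pose"],4).tolist())
s=read_state();print(s["time_s"],s["position"],np.round(s["tcp_rot"],3).tolist(),s["opening"])
E
```

```text
side [[532.5675210608222, 0.0, 265.1498040677269], [0.0, 532.5675210608222, 203.56046241863598], [0.0, 0.0, 1.0]] [[0.9071, -0.2746, 0.3189, 0.0923], [-0.4205, -0.6193, 0.663, -1.012], [0.0154, -0.7355, -0.6773, 0.9927], [0.0, 0.0, 0.0, 1.0]]
top [[497.0224297908129, 0.0, 267.0211632362094], [0.0, 497.0224297908129, 219.79044977871462], [0.0, 0.0, 1.0]] [[-0.0233, -0.9948, 0.0992, 0.4221], [-0.9996, 0.025, 0.0163, -0.1232], [-0.0187, -0.0987, -0.9949, 1.1368], [0.0, 0.0, 0.0, 1.0]]
0.1 [ 0.28332932 -0.55635713  0.22967184] [[0.891, 0.454, -0.001], [0.454, -0.891, 0.002], [0.0, -0.002, -1.0]] 1.0031443986856852
```

View pics/side0.png

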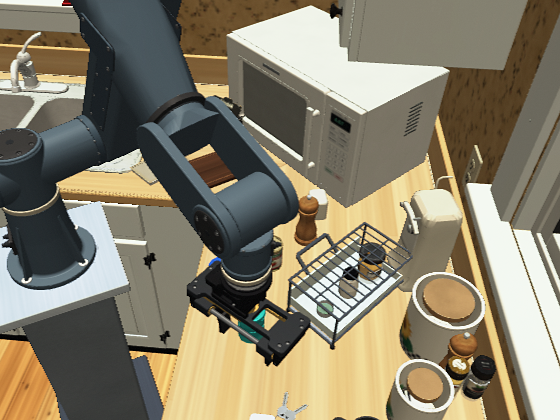

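View pics/top0.png

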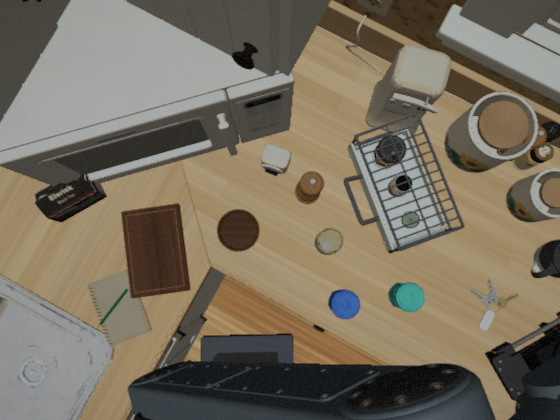

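The top view shows the mill at (311,185), tin (329,241), tray handle (360,200), honey (390,150), shaker (401,184), tea light (410,220), saucer (238,230) and board (155,250). In the side view the mill is at (307,210), and the arm hides the tin. I'll zoom in.

```bash
cat > h.py <<'E'
import numpy as np,cv2
from rig import *
K={'side':np.array([[532.5675,0,265.1498],[0,532.5675,203.5605],[0,0,1]]),'top':np.array([[497.0224,0,267.0212],[0,497.0224,219.7904],[0,0,1]])}
P={}
def cap(n,f=None,box=None,s=1):
    c=capture(n);P[n]=c['pose'];K[n]=c['mtx'];im=np.ascontiguousarray(c['color'][:,:,::-1])
    np.save(f'{n}_pose.npy',c['pose']); np.save(f'{n}_K.npy',c['mtx'])
    if f: crop(im,f,box,s)
    cv2.imwrite(f'{n}_last.png',im)
    return im
def crop(im,f,box,s):
    if box: im=im[box[1]:box[3],box[0]:box[2]]
    cv2.imwrite('pics/'+f,cv2.resize(im,None,fx=s,fy=s,interpolation=cv2.INTER_CUBIC))
def cam(n): return np.load(f'{n}_K.npy'),np.load(f'{n}_pose.npy')
def ray(n,u,v):
    k,T=cam(n);d=T[:3,:3]@np.linalg.solve(k,[u,v,1.]);return T[:3,3],d
def atz(n,u,v,z):
    o,d=ray(n,u,v);return o+d*(z-o[2])/d[2]
def proj(n,p):
    k,T=cam(n);q=T[:3,:3].T@(np.asarray(p)-T[:3,3]);q=k@q;return q[:2]/q[2]
def tri(uv1,uv2):
    # two-view intersection, top and side
    (o1,d1),(o2,d2)=ray('top',*uv1),ray('side',*uv2)
    d1=d1/np.linalg.norm(d1);d2=d2/np.linalg.norm(d2)
    t=np.linalg.lstsq(np.c_[d1,-d2],o2-o1,rcond=None)[0]
    a,b=o1+t[0]*d1,o2+t[1]*d2;return (a+b)/2,np.linalg.norm(a-b)
E
python3 - <<'E'
from h import *
cap('top','t1.png',(210,110,476,310),3); cap('side','s1.png',(270,170,470,350),4)
E
```

```text
(no output)
```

View pics/t1.png

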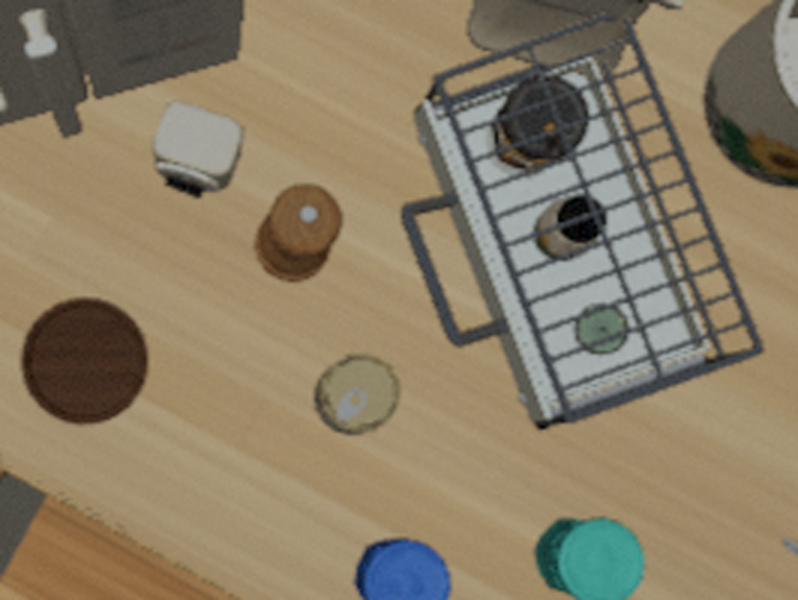

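>>> step_arm(targets=[[1,0,0,0.1,0],[1,0.1,-0.1,0.3,0],[1,0.2,-0.15,0.5,0],[1,0.3,-0.15,0.6,0],[1,0.3,-0.15,0.6,0]])

```text
time_s: 0.7
position: [0.3628, -0.5969, 0.3874]
tcp_rot: [[0.89, 0.456, 0.007], [0.456, -0.89, -0.012], [0.001, 0.014, -1.0]]
force: [-1.0, -0.3, -0.0]
opening: 1.001
grasp_force: 0.0
```

The crop (3x, offset 210,110) shows the mill knob at (309,214), tin top (358,394), saucer (85,360), and handle bar from (410,212) to (455,338). Honey's lid is at (543,118), the shaker's at (581,219) and the light at (602,329).

Run:
```python
from h import *
cap('side','s2.png',None,1.4); cap('top')
import numpy as np
f=lambda x,y:(210+(x-1)/3,110+(y-1)/3)
for n,p,z in [('knob',(309,214),.150),('tin',(359,392),.072),('saucer rim',(85,360),.013),('h1',(410,212),.082),('h2',(457,340),.082),('honey',(543,118),.082),('shaker',(581,219),.078),('light',(602,329),.027),('deckFL',(438,84),.107),('deckFR',(566,412),.107),('deckBL',(628,20),.107),('deckBR',(757,350),.107)]:
    w=atz('top',*f(*p),z); print(n,np.round(w,4),np.round(proj('side',w)*1.4))
for b in [(123,207),(179,205),(188,292),(130,296)]: print('board',np.round(atz('top',*b,.014),4))
```

```text
knob [ 0.5964 -0.2005  0.15  ] [432. 273.]
tin [ 0.4808 -0.238   0.072 ] [379. 339.]
saucer rim [ 0.5133 -0.0384  0.013 ] [349. 286.]
h1 [ 0.608  -0.2779  0.082 ] [456. 328.]
h2 [ 0.5153 -0.3075  0.082 ] [416. 357.]
honey [ 0.6737 -0.3757  0.082 ] [521. 356.]
shaker [ 0.6003 -0.4002  0.078 ] [490. 382.]
light [ 0.5257 -0.4249  0.027 ] [454. 429.]
deckFL [ 0.6941 -0.2974  0.107 ] [508. 311.]
deckFR [ 0.4616 -0.3756  0.107 ] [406. 387.]
deckBL [ 0.7364 -0.4327  0.107 ] [576. 358.]
deckBR [ 0.5011 -0.5085  0.107 ] [473. 444.]
board [0.5717 0.2241 0.014 ]
board [0.573  0.0955 0.014 ]
board [0.3756 0.0764 0.014 ]
board [0.3697 0.2072 0.014 ]
```

View pics/s2.png

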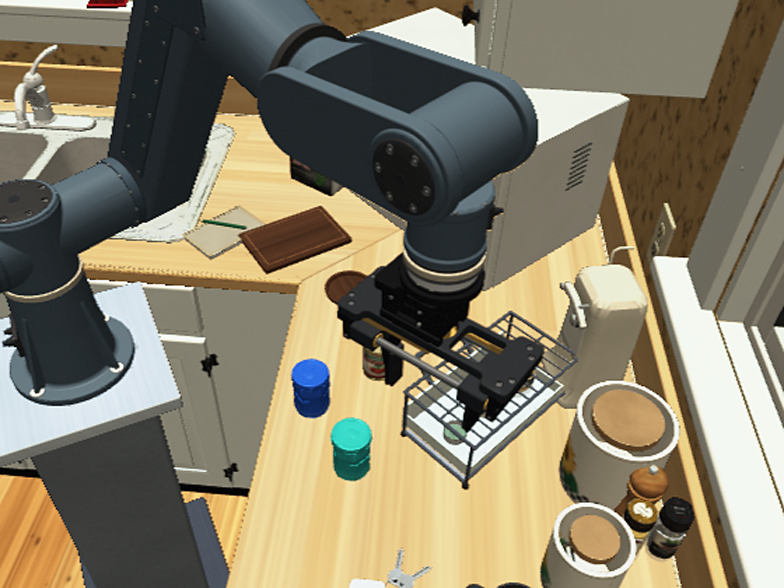

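This view shows the board at (297,238), the saucer behind the fingers and the tin at (377,350), partly hidden. The s1 crop shows the mill and the rack.

View pics/s1.png

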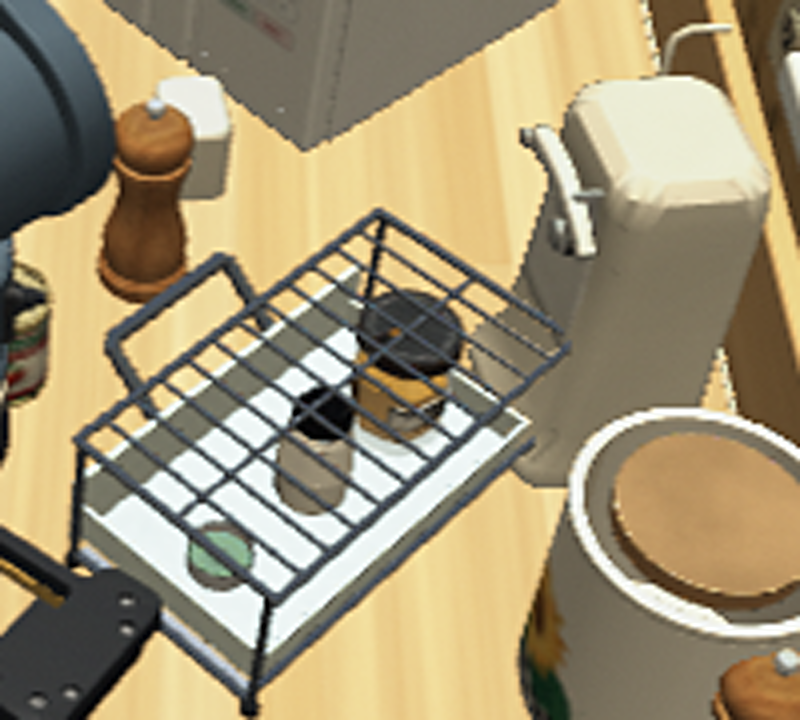

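The side crop (4x, offset 270,170) shows the mill knob at (155,103), mill foot (144,275), handle bar ends (112,348) and (225,260), honey lid (411,321), shaker top (323,412) and light (221,552). Now I'll triangulate these.

Run:
```python
from h import *
f=lambda x,y:(210+(x-1)/3,110+(y-1)/3)
g=lambda x,y:(270+(x-1.5)/4,170+(y-1.5)/4)
for n,a,b in [('knob',(309,214),(155,103)),('h1',(410,212),(225,260)),('h2',(457,340),(112,348)),('honeylid',(543,118),(411,321)),('light',(602,329),(221,550)),('shk',(581,219),(323,408)),('FL',(438,84),(380,213)),('FR',(566,412),(80,440)),('BL',(628,20),(567,348)),('BR',(757,350),(275,598))]:
    p,e=tri(f(*a),g(*b)); print(n,np.round(p,4),round(e,4))
print('millfoot side',atz('side',*g(144,272),.0))
print('tin top s2', tri(f(359,392),(375/1.4,339/1.4)))
b=cv2.imread('side_last.png')
print('board side',[np.round(atz('side',u/1.4,v/1.4,.014),3) for u,v in [(241,240),(324,206),(351,240),(265,270)]])
# arm-hidden tin: fit circle of tin top by segmentation edge in top image
```

```text
knob [ 0.5967 -0.2006  0.1477] 0.0002
h1 [ 0.6078 -0.2778  0.0815] 0.0005
h2 [ 0.516  -0.3085  0.0765] 0.0004
honeylid [ 0.6722 -0.3734  0.0942] 0.0029
light [ 0.5264 -0.4258  0.0242] 0.0008
shk [ 0.6003 -0.3996  0.0812] 0.001
FL [ 0.697  -0.2988  0.1033] 0.0039
FR [ 0.4609 -0.3772  0.0986] 0.0022
BL [ 0.7369 -0.4334  0.1036] 0.0011
BR [ 0.5015 -0.5101  0.1028] 0.0003
millfoot side [ 0.60053118 -0.20021815  0.        ]
tin top s2 (array([ 0.47781033, -0.23683843,  0.07233596]), np.float64(0.006248889748215514))
board side [array([0.365, 0.179, 0.014]), array([0.566, 0.219, 0.014]), array([0.573, 0.088, 0.014]), array([0.38 , 0.071, 0.014])]
```

Both views agree within a few mm: mill (0.598,-0.2005), tin (0.480,-0.2375), handle middle (0.562,-0.293) and rack yaw about -72°. I'll hold tool yaw at -72° throughout and move towards the mill.

>>> step_arm(targets=[[1,0.1,0.2,-0.05,-0.02],[1,0.2,0.4,-0.12,-0.05],[1,0.35,0.6,-0.2,-0.05],[1,0.45,0.8,-0.3,-0.05],[1,0.564,0.978,-0.32,-0.05],[1,0.564,0.978,-0.32,-0.05],[1,0.564,0.978,-0.32,-0.05],[1,0.564,0.978,-0.32,-0.05],[1,0.564,0.978,-0.32,-0.05]])

```text
time_s: 1.7
position: [0.4983, -0.3507, 0.2997]
tcp_rot: [[0.952, 0.307, -0.002], [0.307, -0.952, 0.001], [-0.001, -0.001, -1.0]]
force: [-0.6, -0.1, -0.7]
opening: 1.0
grasp_force: 0.0
```

Run:
```python
from h import *
cap('side','s3.png',(200,150,400,300),4);cap('top')
s=read_state();print(s["position"],np.round(s["tcp_rot"],3).tolist(),s['force'])
```

```text
[ 0.4984998  -0.35142297  0.30034234] [[0.952, 0.306, -0.0], [0.306, -0.952, -0.0], [-0.0, -0.0, -1.0]] [ 0.4883748  -0.19406685 -0.21354004]
```

View pics/s3.png

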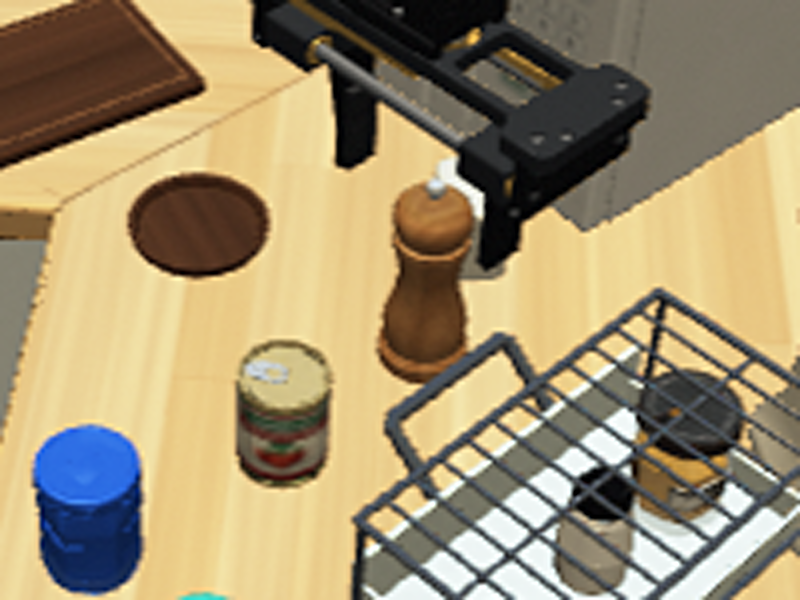

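The side crop (4x, offset 200,150) now shows the tin top at (285,376), saucer rim (199,221) and mill knob (436,187) unobstructed.

Run:
```python
from h import *
f=lambda x,y:(210+(x-1)/3,110+(y-1)/3)
g=lambda x,y:(200+(x-1.5)/4,150+(y-1.5)/4)
for n,a,b in [('tin',(359,392),(285,376)),('saucer',(85,360),(199,221)),('knob',(309,214),(436,187))]:
    p,e=tri(f(*a),g(*b)); print(n,np.round(p,4),round(e,4))
print(atz('side',*g(199,221),.013),atz('side',*g(285,376),.072),atz('top',*f(359,392),.072))
print('foot',atz('side',*g(282,462),0), atz('side',*g(423,356),0))
```

```text
tin [ 0.4813 -0.2386  0.067 ] 0.0005
saucer [ 0.5134 -0.0382  0.0106] 0.0002
knob [ 0.5974 -0.2009  0.1445] 0.0
[ 0.51227579 -0.04050358  0.013     ] [ 0.4794012  -0.24292649  0.072     ] [ 0.48075409 -0.23800779  0.072     ]
foot [ 0.47729584 -0.24690623  0.        ] [ 0.59826752 -0.20309643  0.        ]
```

>>> step_arm(targets=[[1,0.1,0.15,0,0],[1,0.2,0.3,0,0],[1,0.3,0.45,-0.05,0],[1,0.394,0.604,-0.1,0],[1,0.394,0.604,-0.2,0],[1,0.394,0.604,-0.2,0],[1,0.394,0.604,-0.2,0]])

```text
time_s: 2.5
position: [0.5975, -0.2003, 0.2504]
tcp_rot: [[0.952, 0.307, -0.001], [0.307, -0.952, 0.0], [-0.001, -0.0, -1.0]]
force: [0.3, -0.5, 0.1]
opening: 1.003
grasp_force: 0.0
```

>>> step_arm(targets=[[1,0,0,-0.12,0],[1,0,0,-0.24,0],[1,0,0,-0.36,0],[1,0,0,-0.45,0],[1,0,0,-0.5,0],[1,0,0,-0.546,0],[1,0,0,-0.546,0],[0,0,0,-0.546,0],[-1,0,0,-0.546,0],[-1,0,0,-0.546,0],[-1,0,0,-0.546,0],[-1,0,0,-0.546,0],[-1,0,0,-0.546,0],[-1,0,0,-0.546,0]])

```text
time_s: 3.9
position: [0.5981, -0.199, 0.1142]
tcp_rot: [[0.951, 0.309, 0.0], [0.309, -0.951, -0.0], [0.0, 0.0, -1.0]]
force: [-0.1, -0.2, 2.0]
opening: 0.532
grasp_force: 30.0
```

>>> step_arm(targets=[[-1,0,0,0.05,0],[-1,0,0,0.15,0],[-1,0,0,0.3,0],[-1,0,0,0.4,0],[-1,0,0,0.5,0],[-1,0,0,0.5,0]])

```text
time_s: 4.5
position: [0.6003, -0.2, 0.2436]
tcp_rot: [[0.951, 0.309, 0.008], [0.309, -0.951, -0.004], [0.006, 0.007, -1.0]]
force: [0.7, -0.5, -1.9]
opening: 0.535
grasp_force: 30.0
```

Run:
```python
from h import *
cap('side','s4.png',(220,110,400,245),4);s=read_state();print(s['force'],s['opening'],s['position'])
```

```text
[-0.4170898   0.09454114 -2.47656   ] 0.533140152414323 [ 0.59891009 -0.19938904  0.24111054]
```

View pics/s4.png

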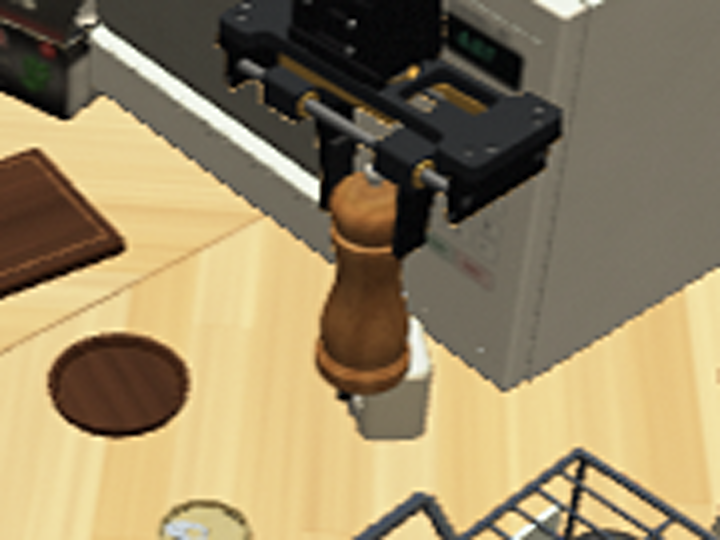

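The mill hangs upright in the grip. I'll carry it to the board.

>>> step_arm(targets=[[-1,-0.03,0.06,0,0],[-1,-0.09,0.18,0,0],[-1,-0.16,0.32,0,0],[-1,-0.24,0.47,0,0],[-1,-0.32,0.62,0,0],[-1,-0.394,0.756,0,0]])

```text
time_s: 5.15
position: [0.4968, -0.0081, 0.2372]
tcp_rot: [[0.951, 0.308, -0.005], [0.308, -0.951, 0.001], [-0.004, -0.003, -1.0]]
force: [0.1, 0.0, -1.6]
opening: 0.539
grasp_force: 30.0
```

>>> step_arm(targets=[[-1,-0.06,0.14,0,0],[-1,-0.13,0.28,0,0],[-1,-0.19,0.42,0,0],[-1,-0.25,0.55,0,0],[-1,-0.28,0.628,0,0],[-1,-0.28,0.628,0,0],[-1,-0.28,0.628,0,0],[-1,-0.28,0.628,-0.1,0],[-1,-0.28,0.628,-0.2,0],[-1,-0.28,0.628,-0.3,0],[-1,-0.28,0.628,-0.36,0],[-1,-0.28,0.628,-0.4,0],[-1,-0.28,0.628,-0.42,0],[-1,-0.28,0.628,-0.43,0],[-1,-0.28,0.628,-0.436,0],[-1,-0.28,0.628,-0.436,0]])

```text
time_s: 6.75
position: [0.4299, 0.147, 0.1304]
tcp_rot: [[0.951, 0.309, 0.001], [0.309, -0.951, 0.0], [0.001, 0.0, -1.0]]
force: [0.1, 0.4, -2.1]
opening: 0.534
grasp_force: 30.0
```

>>> step_arm(targets=[[-1,0,0,-0.005,0],[-1,0,0,-0.009,0],[-1,0,0,-0.009,0],[-0.2,0,0,-0.009,0],[0.3,0,0,-0.009,0],[1,0,0,-0.009,0],[1,0,0,-0.009,0],[1,0,0,-0.009,0],[1,0,0,0.05,0],[1,0,0,0.2,0],[1,0,0,0.4,0],[1,0,0,0.4,0]])

```text
time_s: 7.95
position: [0.4338, 0.1476, 0.2354]
tcp_rot: [[0.951, 0.309, 0.013], [0.309, -0.951, 0.001], [0.013, 0.003, -1.0]]
force: [0.6, -0.6, -0.9]
opening: 0.996
grasp_force: 0.0
```

>>> step_arm(targets=[[1,0.02,-0.15,0,0],[1,0.05,-0.33,0,0],[1,0.08,-0.52,0,0],[1,0.1,-0.67,0,0],[1,0.12,-0.788,0,0]])

```text
time_s: 8.45
position: [0.4594, -0.0521, 0.2296]
tcp_rot: [[0.952, 0.307, -0.0], [0.307, -0.952, -0.0], [-0.0, -0.0, -1.0]]
force: [0.2, 0.7, -0.1]
opening: 1.0
grasp_force: 0.0
```

>>> step_arm(targets=[[1,0.02,-0.18,0,0],[1,0.04,-0.36,0,0],[1,0.06,-0.54,0,0],[1,0.08,-0.7,0,0],[1,0.082,-0.758,-0.1,0],[1,0.082,-0.758,-0.25,0],[1,0.082,-0.758,-0.4,0],[1,0.082,-0.758,-0.4,0],[1,0.082,-0.758,-0.4,0]])

```text
time_s: 9.35
position: [0.4797, -0.2391, 0.1296]
tcp_rot: [[0.951, 0.309, -0.002], [0.309, -0.951, 0.001], [-0.001, -0.002, -1.0]]
force: [0.4, 0.3, -1.2]
opening: 1.0
grasp_force: 0.0
```

Run:
```python
from h import *
cap('side','s5.png',(160,120,340,255),4);cap('top');s=read_state();print(s['force'],s['opening'],s['position'])
```

```text
[ 0.80933949 -0.13672543  0.22429732] 0.9985882516212256 [ 0.48113234 -0.24011466  0.13158465]
```

View pics/s5.png

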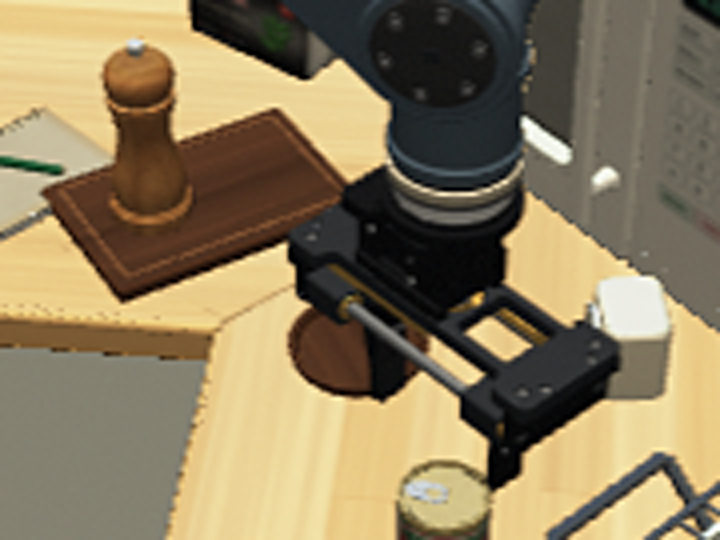

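The mill stands on the board. Now I'll descend on the tin.

>>> step_arm(targets=[[1,0,0,-0.1,0],[1,0,0,-0.2,0],[1,0,0,-0.28,0],[1,0,0,-0.33,0],[1,0,0,-0.362,0],[1,0,0,-0.362,0],[0.5,0,0,-0.362,0],[0,0,0,-0.362,0],[-1,0,0,-0.362,0],[-1,0,0,-0.362,0],[-1,0,0,-0.362,0],[-1,0,0,-0.362,0],[-1,0,0,-0.362,0],[-1,0,0,-0.362,0]])

```text
time_s: 10.85
position: [0.4801, -0.2395, 0.0399]
tcp_rot: [[0.951, 0.309, 0.0], [0.309, -0.951, -0.0], [0.0, 0.0, -1.0]]
force: [-0.8, 1.0, 5.3]
opening: 0.656
grasp_force: 30.0
```

>>> step_arm(targets=[[-1,0,0,0.04,0],[-1,0,0,0.12,0],[-1,0,0,0.25,0],[-1,0,0,0.38,0],[-1,0,0,0.48,0],[-1,0.01,0.08,0.48,0],[-1,0.02,0.2,0.48,0],[-1,0.04,0.35,0.48,0],[-1,0.05,0.5,0.48,0],[-1,0.07,0.65,0.48,0],[-1,0.08,0.79,0.48,0]])

```text
time_s: 11.95
position: [0.4997, -0.0403, 0.1596]
tcp_rot: [[0.951, 0.309, -0.0], [0.309, -0.951, 0.0], [-0.0, -0.0, -1.0]]
force: [0.7, 0.1, -1.6]
opening: 0.65
grasp_force: 30.0
```

>>> step_arm(targets=[[-1,0.03,0.15,0,0],[-1,0.05,0.3,0,0],[-1,0.07,0.45,0,0],[-1,0.09,0.6,0,0],[-1,0.098,0.72,0,0],[-1,0.098,0.788,0,0],[-1,0.098,0.788,0,0],[-1,0.098,0.788,-0.12,0],[-1,0.098,0.788,-0.24,0],[-1,0.098,0.788,-0.33,0],[-1,0.098,0.788,-0.38,0],[-1,0.098,0.788,-0.405,0],[-1,0.098,0.788,-0.415,0],[-1,0.098,0.788,-0.42,0],[-1,0.098,0.788,-0.42,0]])

```text
time_s: 13.45
position: [0.5252, 0.155, 0.0553]
tcp_rot: [[0.951, 0.309, 0.002], [0.309, -0.951, 0.0], [0.002, 0.0, -1.0]]
force: [-0.6, 0.0, -2.7]
opening: 0.652
grasp_force: 30.0
```

>>> step_arm(targets=[[-1,0,0,-0.005,0],[-1,0,0,-0.005,0],[0.4,0,0,-0.005,0],[0.7,0,0,-0.005,0],[1,0,0,-0.005,0],[1,0,0,-0.005,0],[1,0,0,-0.005,0],[1,0,0,0.1,0],[1,0,0,0.25,0],[1,0,0,0.4,0],[1,0,0,0.55,0],[1,0,0,0.7,0],[1,0,0,0.7,0]])

```text
time_s: 14.75
position: [0.528, 0.1555, 0.235]
tcp_rot: [[0.951, 0.309, 0.012], [0.309, -0.951, 0.001], [0.012, 0.003, -1.0]]
force: [0.3, 0.9, 0.3]
opening: 0.993
grasp_force: 0.0
```

>>> step_arm(targets=[[1,0,-0.15,0,0],[1,0,-0.3,0,0],[1,0,-0.45,0,0],[1,0,-0.6,0,0],[1,0,-0.75,0,0],[1,0,-0.9,0,0],[-0.22,0,-0.9,0,0]])

```text
time_s: 15.45
position: [0.5247, -0.0742, 0.2289]
tcp_rot: [[0.953, 0.304, 0.0], [0.304, -0.953, -0.002], [-0.0, 0.002, -1.0]]
force: [0.2, 0.4, 0.5]
opening: 0.964
grasp_force: 0.0
```

Run:
```python
from h import *
cap('side','s6.png',(160,120,340,255),4);s=read_state();print(s['force'],s['opening'],s['position'])
```

```text
[-0.19888808 -0.27521324  0.63146393] 0.9344798496416893 [ 0.52421795 -0.07190093  0.22876417]
```

View pics/s6.png

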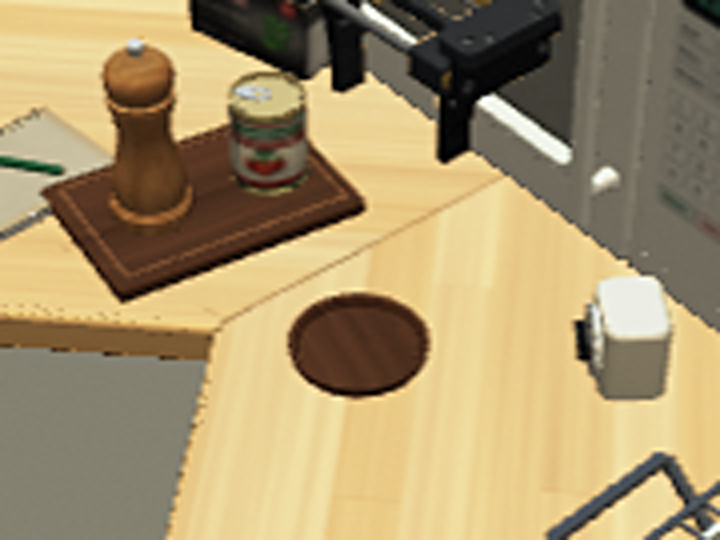

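Both stand on the board. Now the tray handle.

>>> step_arm(targets=[[-0.22,0.02,-0.15,0,0],[-0.22,0.05,-0.3,0,0],[-0.22,0.08,-0.45,0,0],[-0.22,0.1,-0.6,0,0],[-0.22,0.13,-0.75,0,0],[-0.22,0.148,-0.892,0,0],[-0.22,0.148,-0.892,-0.1,0],[-0.22,0.148,-0.892,-0.22,0],[-0.22,0.148,-0.892,-0.35,0],[-0.22,0.148,-0.892,-0.45,0],[-0.22,0.148,-0.892,-0.5,0],[-0.22,0.148,-0.892,-0.5,0]])

```text
time_s: 16.7
position: [0.5605, -0.2909, 0.1022]
tcp_rot: [[0.951, 0.31, -0.004], [0.31, -0.951, 0.003], [-0.003, -0.005, -1.0]]
force: [0.5, 0.7, 0.3]
opening: 0.388
grasp_force: 0.0
```

Run:
```python
from h import *
cap('side','s7.png',(260,170,420,290),5);s=read_state();print(s['force'],s['opening'],s['position'])
```

```text
[0.64876294 0.65121373 0.64513896] 0.3873986548066789 [ 0.5615026  -0.29185813  0.10390204]
```

View pics/s7.png

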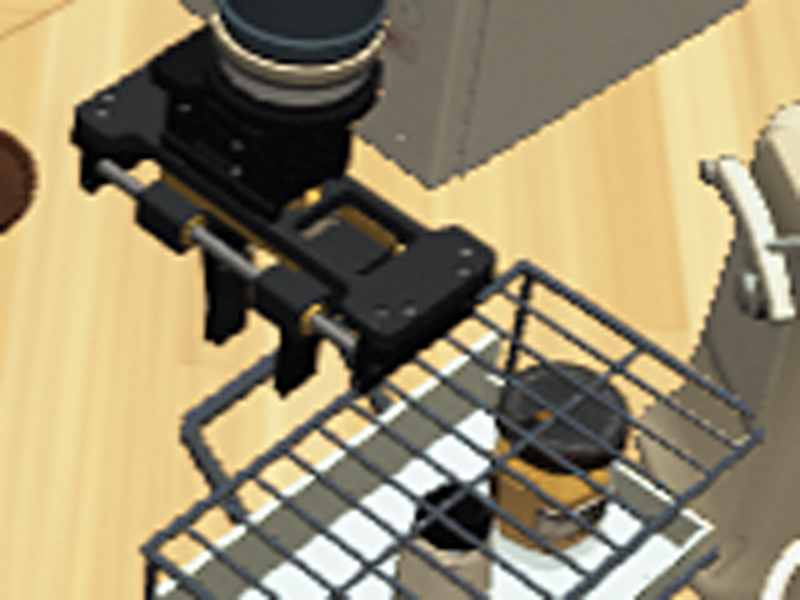

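The fingers straddle the bar at about (280,350). I'll descend and close on it.

>>> step_arm(targets=[[-0.22,0,0,-0.04,0],[-0.22,0,0,-0.08,0],[-0.22,0,0,-0.123,0],[-0.22,0,0,-0.123,0],[-0.6,0,0,-0.123,0],[-1,0,0,-0.123,0],[-1,0,0,-0.123,0],[-1,0,0,-0.123,0],[-1,0,0,-0.123,0]])

```text
time_s: 17.65
position: [0.5609, -0.2909, 0.0741]
tcp_rot: [[0.951, 0.308, -0.001], [0.308, -0.951, 0.004], [-0.0, -0.004, -1.0]]
force: [-0.8, 5.3, 3.3]
opening: 0.104
grasp_force: 30.0
```

>>> step_arm(targets=[[-1,-0.006,0.018,0,0],[-1,-0.018,0.054,0,0],[-1,-0.032,0.1,0,0],[-1,-0.049,0.15,0,0],[-1,-0.065,0.2,0,0],[-1,-0.081,0.25,0,0],[-1,-0.097,0.3,0,0],[-1,-0.114,0.35,0,0],[-1,-0.13,0.4,0,0],[-1,-0.146,0.45,0,0],[-1,-0.159,0.49,0,0],[-1,-0.167,0.515,0,0],[-1,-0.172,0.53,0,0],[-1,-0.174,0.537,0,0],[-1,-0.174,0.537,0,0]])

```text
time_s: 19.15
position: [0.5164, -0.1581, 0.0741]
tcp_rot: [[0.951, 0.31, -0.003], [0.31, -0.951, -0.0], [-0.003, -0.001, -1.0]]
force: [-5.7, -5.3, 6.5]
opening: 0.102
grasp_force: 30.0
```

>>> step_arm(targets=[[-0.5,0,0,0,0],[-0.22,0,0,0,0],[-0.22,0,0,0,0],[-0.22,0,0,0,0],[-0.22,0,0,0.06,0],[-0.22,0,0,0.15,0],[0,0,0,0.3,0],[0.5,0,0,0.45,0],[1,0,0,0.6,0],[1,0,0.15,0.7,0],[1,0,0.3,0.7,0],[1,0,0.4,0.7,0],[1,0,0.4,0.7,0],[1,0,0.4,0.7,0]])

```text
time_s: 20.55
position: [0.518, -0.0582, 0.2487]
tcp_rot: [[0.951, 0.31, 0.0], [0.31, -0.951, -0.0], [0.0, 0.0, -1.0]]
force: [-0.3, -0.4, 1.0]
opening: 0.974
grasp_force: 0.0
```

Run:
```python
from h import *
t=cap('top');s=cap('side')
a=cv2.resize(t[110:270,250:450],None,fx=2.8,fy=2.8,interpolation=cv2.INTER_CUBIC)
b=cv2.resize(s[170:330,220:300+80],None,fx=2.8,fy=2.8,interpolation=cv2.INTER_CUBIC)
m=np.zeros((448,800,3),np.uint8);m[:,:560]=0
cv2.imwrite('pics/ts8.png',cv2.resize(np.hstack([a,b]),(800,356)) if 0 else np.hstack([a[:, :400],b[:,:400]]))
print(read_state()['position'])
```

```text
[ 0.51823061 -0.05939936  0.24857572]
```

View pics/ts8.png

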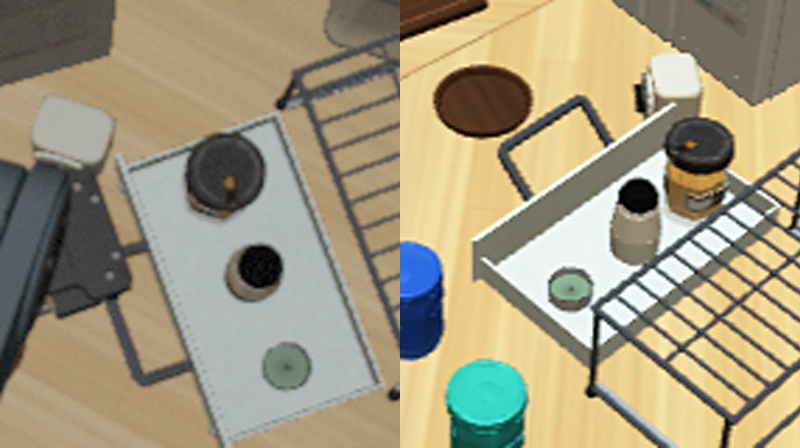

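The tray is out with everything standing. The left half (top, 2.8x, offset 250,110) shows the honey lid at (225,172). The right half (side, offset 220,170) shows it at (300,139).

Run:
```python
from h import *
f=lambda x,y,o:(o[0]+(x-.9)/2.8,o[1]+(y-.9)/2.8)
print(tri(f(225,172,(250,110)),f(300,139,(220,170))), atz('top',*f(225,172,(250,110)),.094),atz('side',*f(300,139,(220,170)),.094))
print('shaker',tri(f(261,264,(250,110)),f(237,194,(220,170))))
print('saucer', atz('side',*f(82,102,(220,170)),.013))
```

```text
(array([ 0.6277503 , -0.24288343,  0.09298773]), np.float64(0.002025028931205643)) [ 0.62659522 -0.24236531  0.094     ] [ 0.6281922  -0.24393584  0.094     ]
shaker (array([ 0.55615383, -0.26834789,  0.0797525 ]), np.float64(0.002662653254804132))
saucer [ 0.50929985 -0.04454125  0.013     ]
```

>>> step_arm(targets=[[0.77,0.08,-0.13,0,0],[0.77,0.16,-0.26,0,0],[0.77,0.24,-0.4,0,0],[0.77,0.32,-0.54,0,0],[0.77,0.4,-0.67,0,0],[0.77,0.438,-0.734,-0.1,0],[0.77,0.438,-0.734,-0.25,0],[0.77,0.438,-0.734,-0.4,0],[0.77,0.438,-0.734,-0.5,0],[0.77,0.438,-0.734,-0.58,0],[0.77,0.438,-0.734,-0.64,0],[0.77,0.438,-0.734,-0.69,0],[0.77,0.438,-0.734,-0.725,0],[0.77,0.438,-0.734,-0.725,0],[0.3,0.438,-0.734,-0.725,0],[-1,0.438,-0.734,-0.725,0],[-1,0.438,-0.734,-0.725,0],[-1,0.438,-0.734,-0.725,0],[-1,0.438,-0.734,-0.725,0]])

```text
time_s: 22.55
position: [0.6283, -0.2428, 0.0687]
tcp_rot: [[0.951, 0.309, 0.002], [0.309, -0.951, -0.001], [0.002, 0.002, -1.0]]
force: [-0.6, -1.6, 4.1]
opening: 0.686
grasp_force: 29.2
```

Run:
```python
from h import *
def ell(im,box):
    x0,y0,x1,y1=box;g=cv2.cvtColor(im[y0:y1,x0:x1],cv2.COLOR_BGR2GRAY)
    m=(cv2.resize(g,None,fx=4,fy=4,interpolation=cv2.INTER_CUBIC)<95).astype('uint8')
    c=max(cv2.findContours(m,0,1)[0],key=cv2.contourArea);e=cv2.fitEllipse(c)
    return (x0+(e[0][0]-1.5)/4,y0+(e[0][1]-1.5)/4),np.array(e[1])/4
s=cv2.imread('pics/top0.png');a=ell(s,(212,204,265,256))
s6=cv2.imread('pics/s6.png');s6=cv2.resize(s6,(180,135),interpolation=cv2.INTER_AREA);b=ell(s6,(66,68,114,104));bb=(b[0][0]+160,b[0][1]+120)
print(a,b,tri(a[0],bb),atz('top',*a[0],.010),atz('side',*bb,.010))
print(read_state())
```

```text
((237.76981163024902, 229.9227123260498), array([41.69158936, 41.92377472])) ((89.14504623413086, 85.95204734802246), array([25.47722816, 34.46144867])) (array([ 0.51313094, -0.03725162,  0.0059482 ]), np.float64(0.0002776194908292472)) [ 0.51293459 -0.03760821  0.01      ] [ 0.51127109 -0.04121178  0.01      ]
{'time_s': 22.55, 'joint_positions': array([-3.06065693e+01,  4.49822054e+01,  8.13406304e+01, -8.86906890e-03,
        5.35315779e+01,  4.14192654e+01]), 'qvel': array([-0.07306198, -0.04197294, -0.0713907 ,  0.07106879, -0.02660406,
       -0.06123234]), 'tau': array([ 4.84541953e-01, -4.83087444e+01, -1.25982562e+01,  1.64019973e-01,
        8.82294774e-02,  7.01020734e-03]), 'position': array([ 0.62834235, -0.24277365,  0.06870001]), 'tcp_rot': array([[ 0.95116572,  0.30867338,  0.00212359],
       [ 0.30867661, -0.95116602, -0.00140085],
       [ 0.00158748,  0.00198794, -0.99999676]]), 'force': array([-0.56899827, -1.63836904,  4.09373213]), 'moment': array([-0.07298514,  0.04617469,  0.06983761]), 'grasp_force': 29.229140058159828, 'opening': 0.6862491810057467}
```

>>> step_arm(targets=[[-1,0,0,0.04,0],[-1,0,0,0.12,0],[-1,0,0,0.25,0],[-1,0,0,0.38,0],[-1,0,0,0.42,0],[-1,-0.04,0.07,0.42,0],[-1,-0.1,0.18,0.42,0],[-1,-0.18,0.32,0.42,0],[-1,-0.27,0.48,0.42,0],[-1,-0.36,0.64,0.42,0],[-1,-0.43,0.76,0.42,0],[-1,-0.461,0.815,0.42,0],[-1,-0.461,0.815,0.42,0],[-1,-0.461,0.815,0.3,0],[-1,-0.461,0.815,0.18,0],[-1,-0.461,0.815,0.08,0],[-1,-0.461,0.815,0.02,0],[-1,-0.461,0.815,-0.005,0],[-1,-0.461,0.815,-0.018,0],[-1,-0.461,0.815,-0.018,0]])

```text
time_s: 24.55
position: [0.5132, -0.0393, 0.063]
tcp_rot: [[0.951, 0.308, 0.001], [0.308, -0.951, -0.0], [0.001, 0.001, -1.0]]
force: [0.7, 0.6, -1.6]
opening: 0.679
grasp_force: 29.4
```

>>> step_arm(targets=[[-1,0,0,-0.004,0],[-1,0,0,-0.004,0],[0.45,0,0,-0.004,0],[0.6,0,0,-0.004,0],[1,0,0,-0.004,0],[1,0,0,-0.004,0],[1,0,0,-0.004,0],[1,0,0,0.08,0],[1,0,0,0.2,0],[1,0,0,0.35,0],[1,0,0,0.5,0],[1,0,0,0.7,0],[-0.22,0,-0.15,0.7,0],[-0.22,0,-0.3,0.7,0],[-0.22,0,-0.46,0.7,0],[-0.22,0,-0.46,0.7,0],[-0.22,0,-0.46,0.7,0]])

```text
time_s: 26.25
position: [0.5119, -0.154, 0.2378]
tcp_rot: [[0.952, 0.306, -0.001], [0.306, -0.952, 0.001], [-0.0, -0.001, -1.0]]
force: [-1.3, -0.8, -0.1]
opening: 0.63
grasp_force: 0.0
```

Run:
```python
from h import *
t=cap('top');s=cap('side')
a=t[170:290,180:320];b=s[150:270,200:340]
cv2.imwrite('pics/ts9.png',cv2.resize(np.hstack([a,b]),None,fx=2.85,fy=2.85,interpolation=cv2.INTER_CUBIC))
print(read_state()['position'])
```

```text
[ 0.51172981 -0.15253899  0.23774248]
```

View pics/ts9.png

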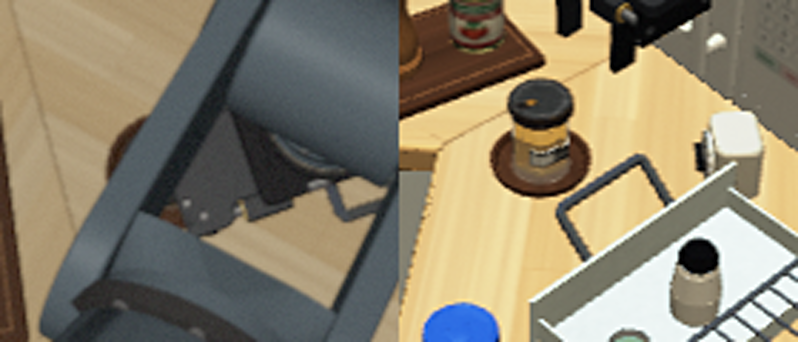

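The honey jar sits centred in the saucer. I'll regrip the handle and push the tray home.

>>> step_arm(targets=[[-0.22,0.023,-0.021,0,0],[-0.22,0.023,-0.021,-0.12,0],[-0.22,0.023,-0.021,-0.26,0],[-0.22,0.023,-0.021,-0.4,0],[-0.22,0.023,-0.021,-0.5,0],[-0.22,0.023,-0.021,-0.57,0],[-0.22,0.023,-0.021,-0.62,0],[-0.22,0.023,-0.021,-0.653,0],[-0.22,0.023,-0.021,-0.653,0],[-0.6,0.023,-0.021,-0.653,0],[-1,0.023,-0.021,-0.653,0],[-1,0.023,-0.021,-0.653,0],[-1,0.023,-0.021,-0.653,0],[-1,0.023,-0.021,-0.653,0]])

```text
time_s: 27.75
position: [0.5183, -0.1588, 0.0754]
tcp_rot: [[0.951, 0.309, 0.001], [0.309, -0.951, -0.0], [0.001, 0.001, -1.0]]
force: [0.5, 1.7, 3.3]
opening: 0.097
grasp_force: 30.0
```

>>> step_arm(targets=[[-1,0.005,-0.015,0,0],[-1,0.014,-0.043,0,0],[-1,0.026,-0.08,0,0],[-1,0.039,-0.12,0,0],[-1,0.052,-0.16,0,0],[-1,0.065,-0.2,0,0],[-1,0.078,-0.24,0,0],[-1,0.091,-0.28,0,0],[-1,0.104,-0.32,0,0],[-1,0.117,-0.36,0,0],[-1,0.13,-0.4,0,0],[-1,0.143,-0.44,0,0],[-1,0.153,-0.47,0,0],[-1,0.162,-0.5,0,0],[-1,0.169,-0.522,0,0],[-1,0.173,-0.535,0,0],[-1,0.176,-0.543,0,0],[-1,0.176,-0.543,0,0]])

```text
time_s: 29.55
position: [0.5624, -0.2904, 0.0754]
tcp_rot: [[0.952, 0.307, -0.0], [0.307, -0.952, 0.008], [0.002, -0.007, -1.0]]
force: [4.4, 11.8, 9.3]
opening: 0.104
grasp_force: 30.0
```

Force is 12 N against the stop, at the same handle position as at the start, so the tray is home. Next the tin goes back.

>>> step_arm(targets=[[-0.5,0,0,0,0],[-0.22,0,0,0,0],[-0.22,0,0,0,0],[-0.22,0,0,0,0],[-0.22,0,0,0.06,0],[-0.22,0,0,0.15,0],[0,0,0,0.3,0],[0.5,0,0,0.45,0],[1,0,0,0.628,0],[1,0,0.15,0.628,0],[1,0,0.35,0.628,0],[1,0,0.55,0.628,0],[1,0,0.75,0.628,0],[1,-0.02,0.9,0.628,0]])

```text
time_s: 30.95
position: [0.5569, -0.0671, 0.233]
tcp_rot: [[0.951, 0.309, 0.001], [0.309, -0.951, -0.0], [0.001, 0.0, -1.0]]
force: [-0.3, 0.6, -1.2]
opening: 0.977
grasp_force: 0.0
```

>>> step_arm(targets=[[1,-0.03,0.2,0,0],[1,-0.06,0.4,0,0],[1,-0.09,0.6,0,0],[1,-0.12,0.8,0,0],[1,-0.13,0.898,0,0],[1,-0.13,0.898,0,0],[1,-0.13,0.898,0,0]])

```text
time_s: 31.65
position: [0.5246, 0.1551, 0.2326]
tcp_rot: [[0.951, 0.31, 0.001], [0.31, -0.951, -0.001], [0.001, 0.001, -1.0]]
force: [0.5, 0.1, 0.0]
opening: 1.001
grasp_force: 0.0
```

Run:
```python
from h import *
t=cap('top');s=cap('side')
a=s[120:255,160:340];b=s[170:305,260:440]
cv2.imwrite('pics/ts10.png',cv2.resize(np.hstack([a,b]),None,fx=2.2,fy=2.2,interpolation=cv2.INTER_CUBIC))
print(read_state()['position'])
```

```text
[0.52495957 0.15386902 0.23227076]
```

View pics/ts10.png

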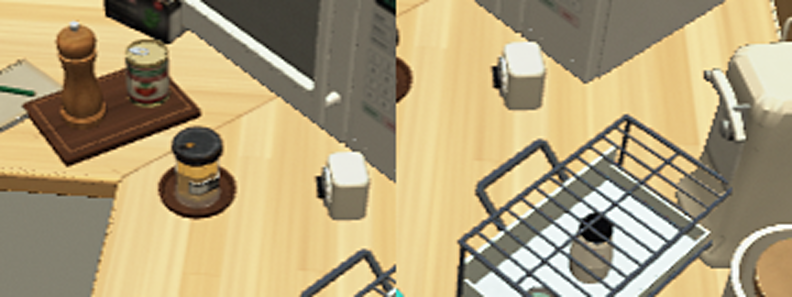

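All good: the tray is home with the shaker standing, the honey is in the saucer, and the mill and tin are upright on the board.

>>> step_arm(targets=[[1,0,0,-0.15,0],[1,0,0,-0.3,0],[1,0,0,-0.42,0],[1,0,0,-0.53,0],[1,0,0,-0.62,0],[1,0,0,-0.68,0],[1,0,0,-0.711,0],[1,0,0,-0.711,0],[0.5,0,0,-0.711,0],[-1,0,0,-0.711,0],[-1,0,0,-0.711,0],[-1,0,0,-0.711,0],[-1,0,0,-0.711,0]])

```text
time_s: 33.05
position: [0.5248, 0.1551, 0.0546]
tcp_rot: [[0.951, 0.309, 0.001], [0.309, -0.951, -0.0], [0.001, 0.0, -1.0]]
force: [-0.6, -0.3, 1.5]
opening: 0.653
grasp_force: 30.0
```

>>> step_arm(targets=[[-1,0,0,0.04,0],[-1,0,0,0.15,0],[-1,0,0,0.3,0],[-1,0,0,0.45,0],[-1,0,0,0.55,0],[-1,-0.01,-0.08,0.55,0],[-1,-0.02,-0.2,0.55,0],[-1,-0.04,-0.35,0.55,0],[-1,-0.06,-0.5,0.55,0],[-1,-0.08,-0.65,0.55,0],[-1,-0.088,-0.79,0.55,0]])

```text
time_s: 34.15
position: [0.5013, -0.0436, 0.1919]
tcp_rot: [[0.951, 0.309, -0.001], [0.309, -0.951, 0.0], [-0.001, -0.001, -1.0]]
force: [0.9, 0.8, -2.5]
opening: 0.651
grasp_force: 30.0
```

>>> step_arm(targets=[[-1,-0.02,-0.15,0,0],[-1,-0.04,-0.3,0,0],[-1,-0.06,-0.45,0,0],[-1,-0.07,-0.6,0,0],[-1,-0.085,-0.72,0,0],[-1,-0.09,-0.788,0,0],[-1,-0.09,-0.788,0,0],[-1,-0.09,-0.788,-0.12,0],[-1,-0.09,-0.788,-0.25,0],[-1,-0.09,-0.788,-0.38,0],[-1,-0.09,-0.788,-0.48,0],[-1,-0.09,-0.788,-0.55,0],[-1,-0.09,-0.788,-0.585,0],[-1,-0.09,-0.788,-0.6,0],[-1,-0.09,-0.788,-0.6,0]])

```text
time_s: 35.65
position: [0.4803, -0.2388, 0.0417]
tcp_rot: [[0.951, 0.309, -0.0], [0.309, -0.951, 0.0], [0.0, -0.0, -1.0]]
force: [-0.3, 0.5, -0.6]
opening: 0.652
grasp_force: 30.0
```

>>> step_arm(targets=[[-1,0,0,-0.004,0],[-1,0,0,-0.004,0],[0.4,0,0,-0.004,0],[0.7,0,0,-0.004,0],[1,0,0,-0.004,0],[1,0,0,-0.004,0],[1,0,0,-0.004,0],[1,0,0,0.1,0],[1,0,0,0.25,0],[1,0,0,0.4,0],[1,0,0,0.6,0],[1,0,0,0.78,0],[1,-0.02,0.15,0.78,0],[1,-0.04,0.35,0.78,0],[1,-0.07,0.55,0.78,0],[1,-0.1,0.77,0.78,0]])

```text
time_s: 37.25
position: [0.4551, -0.0517, 0.2367]
tcp_rot: [[0.952, 0.307, 0.0], [0.307, -0.952, 0.0], [0.0, -0.0, -1.0]]
force: [1.0, 0.6, -0.4]
opening: 0.997
grasp_force: 0.0
```

>>> step_arm(targets=[[1,-0.02,0.15,0,0],[1,-0.04,0.35,0,0],[1,-0.07,0.55,0,0],[1,-0.09,0.7,0,0],[1,-0.1,0.774,0,0],[1,-0.1,0.774,0,0],[1,-0.1,0.774,0,0],[1,-0.1,0.774,0,0]])

```text
time_s: 38.05
position: [0.4311, 0.1394, 0.2365]
tcp_rot: [[0.952, 0.308, 0.0], [0.308, -0.952, -0.0], [-0.0, 0.0, -1.0]]
force: [0.5, -0.4, 0.8]
opening: 1.002
grasp_force: 0.0
```

>>> step_arm(targets=[[1,-0.004,0.03,0,0],[1,-0.004,0.03,0,0],[1,-0.004,0.03,-0.1,0],[1,-0.004,0.03,-0.2,0],[1,-0.004,0.03,-0.3,0],[1,-0.004,0.03,-0.38,0],[1,-0.004,0.03,-0.434,0],[1,-0.004,0.03,-0.434,0],[0.5,-0.004,0.03,-0.434,0],[-1,-0.004,0.03,-0.434,0],[-1,-0.004,0.03,-0.434,0],[-1,-0.004,0.03,-0.434,0],[-1,-0.004,0.03,-0.434,0],[-1,-0.004,0.03,-0.434,0]])

```text
time_s: 39.45
position: [0.43, 0.1478, 0.1283]
tcp_rot: [[0.951, 0.309, 0.001], [0.309, -0.951, -0.0], [0.001, 0.0, -1.0]]
force: [-0.0, -0.8, 1.5]
opening: 0.54
grasp_force: 13.7
```

>>> step_arm(targets=[[-1,0,0,0,0],[-1,0,0,0.04,0],[-1,0,0,0.15,0],[-1,0,0,0.3,0],[-1,0,0,0.45,0],[-1,0,0,0.56,0],[-1,0.02,-0.05,0.56,0],[-1,0.08,-0.17,0.56,0],[-1,0.15,-0.3,0.56,0],[-1,0.22,-0.44,0.56,0],[-1,0.29,-0.57,0.56,0],[-1,0.35,-0.68,0.56,0],[-1,0.394,-0.76,0.56,0],[-1,0.394,-0.76,0.56,0]])

```text
time_s: 40.85
position: [0.5294, -0.0457, 0.2666]
tcp_rot: [[0.952, 0.305, -0.001], [0.305, -0.952, -0.001], [-0.001, 0.001, -1.0]]
force: [0.1, -0.3, -1.2]
opening: 0.532
grasp_force: 30.0
```

>>> step_arm(targets=[[-1,0.04,-0.09,0,0],[-1,0.09,-0.2,0,0],[-1,0.14,-0.32,0,0],[-1,0.2,-0.45,0,0],[-1,0.25,-0.56,0,0],[-1,0.278,-0.627,0,0],[-1,0.278,-0.627,0,0],[-1,0.278,-0.627,0,0],[-1,0.278,-0.627,-0.13,0],[-1,0.278,-0.627,-0.26,0],[-1,0.278,-0.627,-0.38,0],[-1,0.278,-0.627,-0.48,0],[-1,0.278,-0.627,-0.55,0],[-1,0.278,-0.627,-0.59,0],[-1,0.278,-0.627,-0.607,0],[-1,0.278,-0.627,-0.607,0]])

```text
time_s: 42.45
position: [0.5977, -0.1982, 0.1163]
tcp_rot: [[0.951, 0.309, -0.0], [0.309, -0.951, 0.0], [-0.0, -0.001, -1.0]]
force: [-0.5, 0.2, -1.8]
opening: 0.535
grasp_force: 30.0
```

>>> step_arm(targets=[[-1,0,0,-0.004,0],[-1,0,0,-0.007,0],[-1,0,0,-0.007,0],[-0.2,0,0,-0.007,0],[0.3,0,0,-0.007,0],[1,0,0,-0.007,0],[1,0,0,-0.007,0],[1,0,0,-0.007,0],[1,0,0,0.05,0],[1,0,0,0.2,0],[1,0,0,0.4,0],[1,0,0,0.6,0],[1,-0.1,0.15,0.6,0],[1,-0.2,0.3,0.6,0],[1,-0.25,0.5,0.6,0],[1,-0.3,0.7,0.6,0],[1,-0.3,0.85,0.6,0],[1,-0.3,0.85,0.6,0],[1,-0.3,0.85,0.6,0]])

```text
time_s: 44.35
position: [0.5231, 0.0142, 0.2675]
tcp_rot: [[0.95, 0.311, 0.002], [0.311, -0.95, -0.001], [0.002, 0.002, -1.0]]
force: [-1.3, -0.4, 0.5]
opening: 1.002
grasp_force: 0.0
```

Run:
```python
from h import *
t=cap('top');s=cap('side')
t0=cv2.imread('pics/top0.png')
a=np.hstack([t0[120:290,220:460],t[120:290,220:460]]);b=s[120:320,180:440]
a=cv2.resize(a,(800,283));b=cv2.resize(b,(390,300))
m=np.zeros((583,800,3),np.uint8);m[:283]=a;m[283:,:390]=b
cv2.imwrite('pics/end.png',m);print(read_state()['position'])
```

```text
[0.52345433 0.01261303 0.26694082]
```

View pics/end.png

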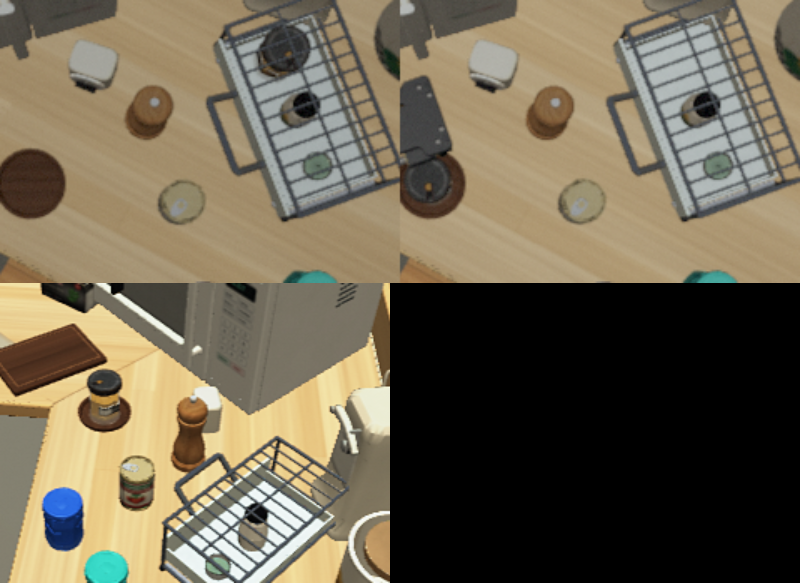

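The before and after top views match: mill at (154,103) against (554-400,103), tin at (181,202) against (582-400,201). The tray is home with the shaker and light standing, and the honey is in the saucer.

```bash
python3 -c "
from rig import *
print(hand_in())"
```

```text
the job is handed in; nothing more can be done
None
```

The job is handed in, with no verdict returned: the honey jar stands in the saucer, the tray is home with the shaker and tea light standing in it, and the mill and tin are back on their starting spots as far as the before and after pictures show.

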